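# Unfold the crank grip of the pellet press and press the die

### The job

The crank of the small green pellet press is stowed with its black grip folded flat over the crank arm. Swing the grip fully up until it stands upright, then crank by that grip clockwise (seen from above) until the red spring pad bears on the brass plunger of the die with about 45 newtons - feel for it at the grip, do not overload the die - and let go, leaving the grip up and the die pressed. Leave the bottle, the vial and the red marker where they stand.

Things in the scene. Friction and masses are not known exactly. Their poses are not given: they have to be found in the camera images.
- press: green pellet press bolted to the bench, base 145 x 110 mm, 145 mm high without crank. Origin on the bench under the vertical crank axis; +x to its column (x 49 to 79 mm), z up; head 52 mm wide, x -26 to 80, z 115 to 145 mm. Under the spindle a steel die sleeve; its brass plunger, 21 mm wide, has its top 42 to 52 mm over the bench: this differs each time and is not measured
- pad: red round spring pad, 30 mm across, 10 mm high, under the spindle; origin at the centre of its underside. The crank lowers it 6 mm per rad (70 mm over the bench at crank angle 0). Inside is a spring of 20 N/mm: once on the plunger the load grows about 120 N per rad of crank. Wanted: about 45 N (20 to 75 is good; above 85 spoils the die)
- crank_axis (a point): point on the vertical crank axis, at the height of the flat top of the crank arm (160 mm over the bench)
- grip_pivot (a point): centre of the grip's folding hinge, on the crank arm, 60 mm from the crank axis, 11 mm above the arm's top. The hinge's axis is level, at right angles to the arm. The arm is 13 mm wide and 8 mm thick, its hub 30 mm across; the hinge's cheeks are 18 mm wide together and reach 7 mm along the arm
- grip_end (a point): free end of the grip, on its centre line, 52 mm from grip_pivot. The grip is a black round sleeve 15 mm thick, from 10 to 52 mm from the pivot, and spins freely about its own length. Folded, it lies level over the arm, its end 8 mm from the crank axis; upright, it points straight up over the pivot
- grip_stem (a joint): fold angle of the grip: 0 = folded flat over the arm, pointing at the crank axis; 1.57 = upright, against its stop. It stays where it is put (light friction, about 1 N at the free end) and swings inward again if pulled towards the crank axis.
- crank_arm (a joint): crank angle, grows clockwise from above; at 0 the arm points to -x of the press; stops at -0.1 and 6.2. Starts at 0 to 1.2; the plunger is met at 3.0 to 4.7. Stiff (0.45 N m, about 6 to 8 N at the grip), stays where left, also under load. With the pad on the plunger each newton more at the grip, tangentially, is 10 N more at the pad: 4 to 5 N over the free-running force is right
- bottle_amber: brown bottle with a black cap, 62 mm across and 141 mm high, standing behind the press; origin at the centre of its underside. Leave it alone.
- vial: glass vial with a cork, 21 mm across and 60 mm high, standing left of the hotplate; origin at the centre of its underside. Leave it alone.
- marker_red: marker with red cap, 132 mm long and 15 mm thick, lying in front of the press; origin under its middle. Leave it alone.

How it is judged:
By the outcome, as a careful person would: the job done as asked, in the order asked, and still so for the second after the job is handed in, with the robot touching nothing.
It also fails if it takes over 72 s, if anything falls off the work surface, if the arm or the gripper's body presses on something with over 40 N, if the wrist force passes 120 N, or if a joint passes its speed limit or range.

### The arm

A 7-joint arm with a two-finger parallel gripper is mounted at the origin on a cart in front of the work surface, level with it; the furniture and walls round the work are solid. World frame = base frame: x ahead of the robot, y to its left, z up, the work surface at z = 0. Lengths are in m, angles in rad, forces in N, time in s.
With the tool pointing down it reaches from about 0.425 to 0.875 m from the base axis. Payload 4.7 kg.
Tool frame: the origin (TCP) lies at the very end of the fingers, on their centre line; the grasp point (between the pads) lies 19 mm behind it; z points along the fingers, y is the line along which they close (so a half turn about z gives the same grasp; the last joint's range is limited). The gripper opens to 87 mm and grips with 3 to 60 N. Pads are 19 mm wide; open, the fingers measure 117 mm over their backs; the gripper's body (75 mm by 190 mm) begins 51 mm behind the grasp point.
Start: joints at [-1.187, 0.321, -0.07, 1.45, 0.023, 1.371, -0.057], TCP at [0.235, 0.606, 0.223] pointing down, gripper open.
Joint ranges: [-2.86, 2.86], [-0.3, 2.09], [-1.38, 1.24], [0.06, 2.45], [-1.56, 4.7], [0.09, 2.05], [-2.69, 2.69]. Speed limits (rad/s): [2.57, 2.57, 3.14, 3.14, 3.14, 3.14, 3.14].

### API

Orientations are given as a rotation vector (axis times angle).
In Python, from bench import ctrl gives the robot as it stands.
- The arm moves only by the shell command python3 -m jog 'ROWS' [FORCE]. ROWS is JSON, a list that holds one entry, the list of rows, each a list of 7 numbers: the shift along the tool's x, y, z in mm, then the turn, a rotation vector about the tool's x, y, z in degrees, then the finger opening in mm, from 0 to 87. A call has 1 to 10 rows; each row is the pose to reach, as a shift and turn from the pose commanded when the call began, along the tool's axes at that moment; what a row does not reach only later rows make up. A row lasts 1/10 s, in which the tool goes at most 50 mm and 8.59 degrees, less where a joint would pass 70% of its speed; a pose out of reach is approached as far as the arm can. A call with a gripper value outside its range is refused whole. The fingers move at their own pace and stop on an object; FORCE is the grip in N (left out, the last holds). Time passes only in rows, so rows that repeat a pose let the fingers close. It gives the time, the measured TCP pose, the force, the opening and the grip force at its end, in the units of the state.
- ctrl.get_state(): the state, without advancing time (a new reading comes with each control period).
- ctrl.get_image(name): name is "scene" or "top" or "wrist"; returns a dict with "image" (384x512x3 uint8, red, green, blue), "depth" (384x512 float32, m along the optical axis (not along the pixel's ray), 0 where there is no reading), "fov_y" (degrees; the focal length in pixels is half the picture's height over the tangent of half this angle, whatever the lens; pixels are square), "cx", "cy" (the principal point, pixels), "rvec" (rotation vector, rad) and "tvec" (3), from world to camera coordinates, as OpenCV has them. Camera axes: x right, y down, z forward; pixel columns grow to the right and rows downward; lengths in m; the calibration is good to about 2 mm. A picture is of the moment at which its call begins.
- ctrl.close_job(): hands the job in; it is judged then, once.
The state is a dict: "time": time; "joint_positions": joint angles; "qd": joint speeds; "joint_torque": joint torques, N m; "position": TCP position; "tool_rot": TCP orientation; "ft_force": force on the tool from outside, world axes, zero at the start; "torque": the same for the moment, N m; "grip_width": opening from 0.0 (shut) to 1.0 (fully open); "grip_force": force on a finger pad.
Only numpy, scipy, OpenCV 4.12 (cv2) and the standard library are available. Lean on these libraries where they do the work, as an engineer would, in place of code of your own. Each camera call takes 0.05 s, during which the arm holds its last target. There are 200 camera calls.

## Working session

There is one attempt and no reset: what is moved stays moved. The work goes in short steps, Python scripts to look and compute and a shell command to move; the robot and the scene stay as the last step left them, time stands still between calls to the robot, and variables do not carry over. Pictures are saved under pics/ and viewed, at most 10 in all, crops included, and the job is handed in when it is done.

```bash
ls; mkdir -p pics
python3 - <<'E'
from bench import ctrl
import cv2,numpy as np
for n in ("scene","top"):
    d=ctrl.get_image(n); cv2.imwrite(f"pics/{n}0.png",d["image"][:,:,::-1]); np.savez(f"{n}0.npz",**d)
    print(n,d["fov_y"],d["cx"],d["cy"],d["rvec"],d["tvec"])
print(ctrl.get_state())
E
```

```text
pics
scene 50.21647410794997 249.72601577166796 189.56565642031964 [ 0.71461001 -2.29629835  1.4282691 ] [0.40354459 0.26040884 0.57198733]
top 56.932580583969205 256.32988722075703 191.56001422403187 [ 2.16350827 -2.17694802  0.1468912 ] [-0.08273037  0.56597781  0.89533034]
{'time': 0.1, 'joint_positions': array([-1.18689075,  0.32175883, -0.07009624,  1.45156485,  0.02260441,
        1.37077165, -0.05689875]), 'qd': array([ 0.00060271, -0.00098645, -0.0012413 , -0.00304882, -0.00154937,
       -0.00158495,  0.00022035]), 'joint_torque': array([-3.97558449e-05, -4.92573130e+01, -4.05767849e-01, -3.13399601e+01,
       -6.42217021e-02,  3.95197410e-02,  6.56124575e-05]), 'position': array([0.23479408, 0.60558445, 0.22155855]), 'tool_rot': array([-5.77479997e-01, -3.08783244e+00,  2.67164052e-03]), 'ft_force': array([ 0.63290266, -0.74370577,  0.4127248 ]), 'torque': array([ 0.00435291,  0.01925748, -0.0066775 ]), 'grip_force': 0.0, 'grip_width': 1.0008527938647616}
```

View pics/scene0.png

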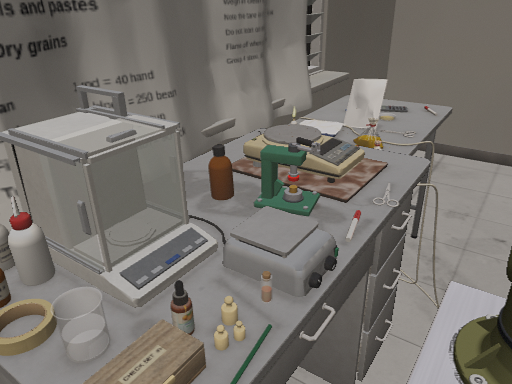

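View pics/top0.png

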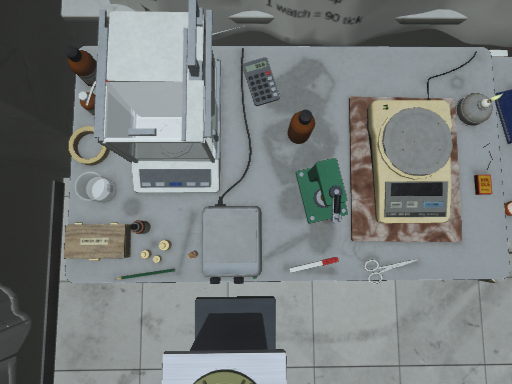

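```bash
cat > h.py <<'E'
import numpy as np,cv2
from scipy.spatial.transform import Rotation as R
def cam(d):
    f=192/np.tan(np.radians(float(d["fov_y"]))/2); Rm=cv2.Rodrigues(np.array(d["rvec"],float))[0]
    return f,Rm,np.array(d["tvec"],float)
def proj(d,P):
    f,Rm,t=cam(d); c=Rm@np.array(P,float)+t; return f*c[0]/c[2]+d["cx"],f*c[1]/c[2]+d["cy"]
def ray(d,u,v):
    f,Rm,t=cam(d); r=np.array([(u-d["cx"])/f,(v-d["cy"])/f,1.]); return -Rm.T@t,Rm.T@r
def onz(d,u,v,z):
    c,r=ray(d,u,v); return c+r*(z-c[2])/r[2]
def cloud(d):
    f,Rm,t=cam(d); Z=d["depth"]; v,u=np.mgrid[:384,:512]
    c=np.stack([(u-d["cx"])/f*Z,(v-d["cy"])/f*Z,Z],-1); return (c-t)@Rm
E
python3 - <<'E'
from h import *
s=dict(np.load("scene0.npz"));t=dict(np.load("top0.npz"))
print("cams",ray(s,0,0)[0],ray(t,0,0)[0]); print(proj(t,[0.235,.606,.22]),proj(t,[0,0,0]))
P=cloud(t)
for u,v in [(256,190),(322,180),(308,210),(320,197),(335,195),(337,215),(303,125),(192,254),(315,265)]: print(u,v,t["image"][v,u],P[v,u].round(3),onz(t,u,v,.16).round(3))
a=cv2.resize(t["image"][140:240,280:370],None,fx=6,fy=6,interpolation=2)
cv2.imwrite("pics/tz.png",a[:,:,::-1])
b=cv2.resize(s["image"][125:225,240:340],None,fx=6,fy=6,interpolation=2)
cv2.imwrite("pics/sz.png",b[:,:,::-1])
E
```

```text
cams [0.08636031 0.55442131 0.49293956] [ 0.45766768 -0.06841008  0.95637439]
(np.float64(-94.59688369505648), np.float64(350.13255203360495)) (np.float64(223.6087733404322), np.float64(415.4127991319647))
256 190 [144 153 157] [ 0.574 -0.086 -0.002] [ 0.554 -0.083  0.16 ]
322 180 [ 52 106  83] [ 0.579 -0.237  0.143] [ 0.576 -0.234  0.16 ]
308 210 [ 52 101  80] [ 0.517 -0.224  0.015] [ 0.508 -0.2    0.16 ]
320 197 [117 116 113] [ 0.55  -0.253  0.037] [ 0.538 -0.228  0.16 ]
335 195 [24 26 28] [ 0.54  -0.258  0.177] [ 0.542 -0.262  0.16 ]
337 215 [137 143 152] [ 0.496 -0.262  0.176] [ 0.497 -0.265  0.16 ]
303 125 [92 54 29] [ 0.721 -0.201  0.11 ] [ 0.706 -0.193  0.16 ]
192 254 [126 104  75] [0.407 0.076 0.06 ] [0.412 0.06  0.16 ]
315 265 [194 204 205] [ 0.373 -0.239  0.015] [ 0.386 -0.213  0.16 ]
```

View pics/tz.png

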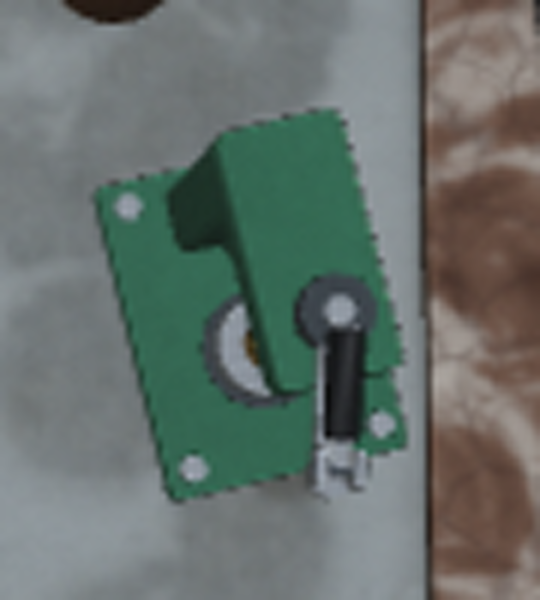

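View pics/sz.png

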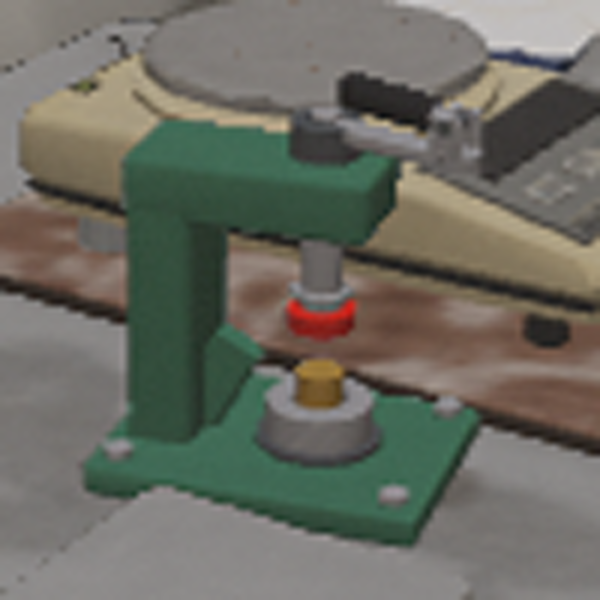

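The top view shows the hub at full-image pixel (336.5, 191), the hinge at about (336.7, 217), and the grip's free end near (337, 195), folded over the arm. The scene view shows the red pad well above the brass plunger, with the grip lying over the arm. Next I'll compute positions.

```bash
cat >> h.py <<'E'
def totool(st,P):  # world point -> shift in tool mm
    return (R.from_rotvec(st["tool_rot"]).inv().apply(np.array(P)-st["position"])*1000).round(1)
E
python3 - <<'E'
from h import *
from bench import ctrl
s=dict(np.load("scene0.npz"));t=dict(np.load("top0.npz"))
f=lambda x,y:(280+(x+.5)/6-.5,140+(y+.5)/6-.5)
e=[onz(t,*f(*p),.145)[:2] for p in [(218,140),(280,392),(343,112),(400,362)]]
d=(e[0]-e[1])+(e[2]-e[3]); yaw=np.arctan2(d[1],d[0])
print("head",np.round(e,3),"width",np.linalg.norm(np.cross(e[2]-e[0],d/np.linalg.norm(d))),"yaw",yaw)
# front edge corners -> origin: x=-26, mid
fm=(e[1]+e[3])/2; u=np.array([np.cos(yaw),np.sin(yaw)]); print("axis from head",fm+.026*u)
ax=onz(t,*f(339,308),.163); pv=onz(t,*f(340,462),.172); ge=onz(t,*f(345,330),.175)
print("axis",ax,"pivot",pv,"r",np.linalg.norm((ax-pv)[:2]),"gend",ge)
a=(pv-ax)[:2]; th=np.arctan2(a[1],a[0]); print("arm dir",th,"crank",(yaw+np.pi-th+np.pi)%(2*np.pi)-np.pi)
# cloud checks
P=cloud(t); m=(P[...,2]>.166)&(P[...,2]<.19)&(np.linalg.norm(P[...,:2]-ax[:2],axis=2)<.09)
im=t["image"].astype(int).sum(2); k=m&(im<150); print("black",k.sum(),P[k].mean(0),P[k].min(0),P[k].max(0))
S=cloud(s); k=(np.linalg.norm(S[...,:2]-ax[:2],axis=2)<.09)&(S[...,2]>.148); q=S[k]; print("scene",k.sum()); kb=k&(s["image"].astype(int).sum(2)<130); print(S[kb].mean(0))
for n,P3 in (("axis",[*ax[:2],.16]),("pivot",[*pv[:2],.171])): print(n,"in scene crop",(np.array(proj(s,P3))-[240,125])*6)
st=ctrl.get_state(); print(R.from_rotvec(st["tool_rot"]).as_matrix().round(3))
E
```

```text
head [[ 0.619 -0.224]
 [ 0.521 -0.245]
 [ 0.63  -0.273]
 [ 0.532 -0.292]] width 0.05046425446931216 yaw 0.20073202769153922
axis from head [ 0.55176515 -0.26328816]
axis [ 0.55089849 -0.26450204  0.163     ] pivot [ 0.49243003 -0.2607235   0.172     ] r 0.05859042589673964 gend [ 0.54124716 -0.26349893  0.175     ]
arm dir 3.0770570072450636 crank 0.2652676740362687
black 116 [ 0.52031528 -0.26181921  0.1782459 ] [ 0.50017055 -0.26915804  0.17113924] [ 0.54009171 -0.25492487  0.1823488 ]
scene 346
[ 0.51832523 -0.25491972  0.17288587]
axis in scene crop [318.09720955 113.42254566]
pivot in scene crop [445.72466836 115.78692791]
[[-0.932  0.361 -0.001]
 [ 0.361  0.932 -0.002]
 [-0.    -0.002 -1.   ]]<stdin>:7: DeprecationWarning: Arrays of 2-dimensional vectors are deprecated. Use arrays of 3-dimensional vectors instead. (deprecated in NumPy 2.0)
```

```bash
python3 -m jog '[[[-50,-37,-30,0,0,0,60],[-90,-70,-58,0,0,0,60],[-130,-100,-58,0,0,0,60],[-170,-130,-58,0,0,0,60],[-210,-160,-58,0,0,0,60],[-250,-190,-58,0,0,0,60],[-292,-215,-58,0,0,0,60],[-330,-245,-58,0,0,0,60],[-330,-280,-58,0,0,0,60]]]'
```

```text
time: 1.0
position: [0.4438, 0.2251, 0.2798]
tool_rot: [0.581, 3.086, -0.001]
ft_force: [1.3, 0.1, -0.3]
grip_width: 0.694
grip_force: 0.0
```

```bash
python3 -m jog '[[[-25,-43,0,0,0,-2,60],[-50,-85,0,0,0,-4,60],[-75,-128,0,0,0,-6,60],[-100,-170,0,0,0,-8,60],[-125,-213,0,0,0,-10,60],[-150,-256,0,0,0,-12,60],[-175,-298,10,0,0,-14,60],[-200,-341,20,0,0,-16,60],[-225,-384,20,0,0,-17.6,60],[-250,-426,20,0,0,-17.6,60]]]'
python3 -m jog '[[[0,0,0,0,0,0,60],[0,0,0,0,0,0,60]]]'
python3 - <<'E'
from h import *
from bench import ctrl
d=ctrl.get_image("wrist"); np.savez("w1.npz",**d); cv2.imwrite("pics/w1.png",cv2.resize(d["image"],None,fx=1.5,fy=1.5)[:,:,::-1])
for P in ([.551,-.2635,.16],[.492,-.2605,.171],[.543,-.263,.171]): print(proj(d,P))
print(ctrl.get_state()["ft_force"])
E
```

```text
time: 2.0
position: [0.5203, -0.2616, 0.2601]
tool_rot: [-0.096, -3.14, -0.001]
ft_force: [-0.1, -0.1, 0.8]
grip_width: 0.69
grip_force: 0.0
time: 2.2
position: [0.5199, -0.2613, 0.2597]
tool_rot: [-0.104, -3.138, 0.001]
ft_force: [-0.1, 0.5, 0.7]
grip_width: 0.688
grip_force: 0.0
(np.float64(251.7362836806055), np.float64(218.4745737999823))
(np.float64(250.75151035961468), np.float64(164.0688085119961))
(np.float64(251.68871926960338), np.float64(214.910519551691))
[0.75563117 1.0050983  0.70128784]
```

View pics/w1.png

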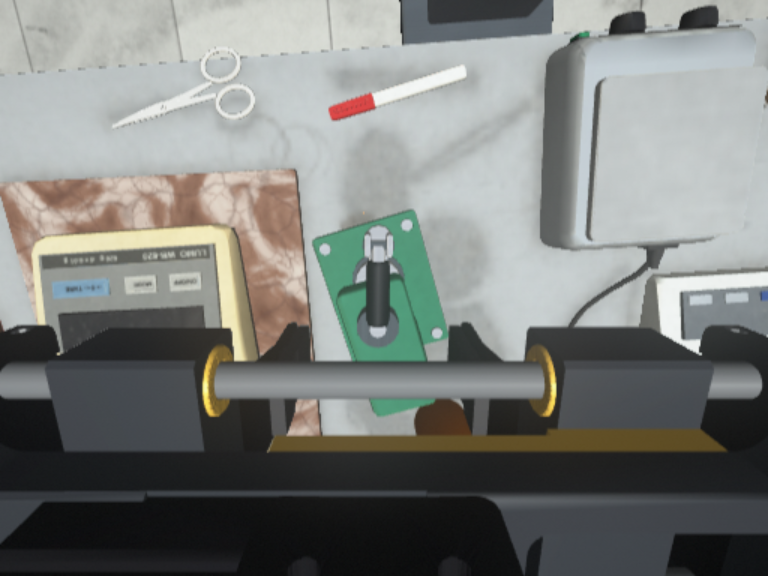

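The wrist view shows the hub at (252, 218) and the hinge at (251, 163), within 1–2 px of the prediction, and the arm is lined up with the tool's x. I'll descend and pinch lightly.

```bash
python3 -m jog '[[[-8,-1,40,0,0,0,45],[-8,-1,70,0,0,0,45],[-8,-1,85,0,0,0,45],[-8,-1,94,0,0,0,45],[-8,-1,94,0,0,0,45],[-8,-1,94,0,0,0,45]]]'
python3 -m jog '[[[0,0,0,0,0,0,25],[0,0,0,0,0,0,18],[0,0,0,0,0,0,10],[0,0,0,0,0,0,8],[0,0,0,0,0,0,8],[0,0,0,0,0,0,8],[0,0,0,0,0,0,8],[0,0,0,0,0,0,8]]]' 8
```

```text
time: 2.85
position: [0.5293, -0.2615, 0.1679]
tool_rot: [0.097, 3.138, -0.0]
ft_force: [-0.5, -0.3, 0.6]
grip_width: 0.516
grip_force: 0.0
time: 3.65
position: [0.5286, -0.2625, 0.1668]
tool_rot: [0.099, 3.139, -0.002]
ft_force: [1.0, -3.7, -1.2]
grip_width: 0.168
grip_force: 8.0
```

```bash
python3 -m jog '[[[0.6,0,-6.4,0,0,0,8],[2.2,0,-12.5,0,0,0,8],[4.9,0,-18.3,0,0,0,8],[8.6,0,-23.5,0,0,0,8],[13,0,-28,0,0,0,8]]]'
python3 -m jog '[[[5.2,0,-3.7,0,0,0,8],[11,0,-6.4,0,0,0,8],[17,0,-8,0,0,0,8],[23.5,0,-8.6,0,0,0,8],[25,0,-8.6,0,0,0,8],[25,0,-8.6,0,0,0,8]]]'
python3 - <<'E'
from h import *
from bench import ctrl
d=ctrl.get_image("scene"); np.savez("s2.npz",**d); print(proj(d,[.492,-.2605,.2]))
cv2.imwrite("pics/s2.png",cv2.resize(d["image"][90:220,230:370],None,fx=4,fy=4,interpolation=2)[:,:,::-1])
E
```

```text
time: 4.15
position: [0.5152, -0.2614, 0.195]
tool_rot: [0.099, 3.14, -0.002]
ft_force: [0.4, -5.1, -2.9]
grip_width: 0.167
grip_force: 8.0
time: 4.75
position: [0.4921, -0.2599, 0.2054]
tool_rot: [0.098, 3.135, -0.001]
ft_force: [1.6, -4.4, 6.3]
grip_width: 0.165
grip_force: 8.0
(np.float64(314.97664319889185), np.float64(132.31658299877714))
```

View pics/s2.png

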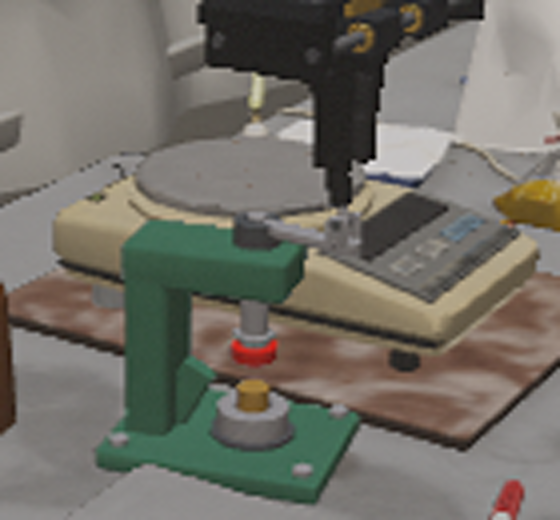

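```bash
python3 -m jog '[[[2,0,0,0,0,0,8],[3,0,0,0,0,0,8],[3,0,0,0,0,0,8]]]'
python3 -m jog '[[[0,0,0,0,0,0,25],[0,0,0,0,0,0,30],[0,0,8,0,0,0,30],[0,0,12,0,0,0,30],[0,0,12,0,0,0,30]]]'
python3 -m jog '[[[0,0,0,0,0,0,12],[0,0,0,0,0,0,8],[0,0,0,0,0,0,8],[0,0,0,0,0,0,8],[0,0,0,0,0,0,8],[0,0,0,0,0,0,8],[0,0,0,0,0,0,8]]]' 35
```

```text
time: 5.1
position: [0.4896, -0.2597, 0.2054]
tool_rot: [0.098, 3.135, -0.002]
ft_force: [2.8, -4.4, 7.0]
grip_width: 0.167
grip_force: 8.0
time: 5.6
position: [0.4867, -0.258, 0.1896]
tool_rot: [-0.098, -3.137, -0.002]
ft_force: [-0.0, -0.1, 0.9]
grip_width: 0.343
grip_force: 0.0
time: 6.3
position: [0.4876, -0.2597, 0.1914]
tool_rot: [0.099, 3.139, -0.002]
ft_force: [-0.6, -3.4, -0.7]
grip_width: 0.159
grip_force: 35.0
```

```bash
python3 -m jog '[[[1,0,0,0,0,0,8],[2,0,0,0,0,0,8],[2,0,0,0,0,0,8]]]'
python3 -m jog '[[[1,0,0,0,0,0,8],[2,0,0,0,0,0,8],[2,0,0,0,0,0,8]]]'
```

```text
time: 6.6
position: [0.4869, -0.2596, 0.1915]
tool_rot: [0.098, 3.137, -0.003]
ft_force: [3.9, -5.3, -3.5]
grip_width: 0.162
grip_force: 35.0
time: 6.9
position: [0.4862, -0.2595, 0.1916]
tool_rot: [0.098, 3.134, -0.004]
ft_force: [7.0, -5.7, -5.9]
grip_width: 0.162
grip_force: 35.0
```

```bash
python3 -m jog '[[[-2.8,6.1,0,0,0,0,8],[-3.7,12.2,0,0,0,0,8],[-5.2,18.2,0,0,0,0,8],[-7.4,23.9,0,0,0,0,8],[-10,29.5,0,0,0,0,8]]]'
python3 -m jog '[[[-3.2,5.2,0,0,0,0,8],[-7,10.1,0,0,0,0,8],[-11.2,14.6,0,0,0,0,8],[-15.8,18.7,0,0,0,0,8],[-20.8,22.3,0,0,0,0,8]]]'
```

```text
time: 7.4
position: [0.4944, -0.2334, 0.1914]
tool_rot: [-0.104, -3.14, 0.007]
ft_force: [-2.2, -9.5, -1.2]
grip_width: 0.16
grip_force: 35.2
time: 7.9
position: [0.5152, -0.2114, 0.1915]
tool_rot: [-0.103, -3.136, 0.003]
ft_force: [-5.7, -6.8, 4.3]
grip_width: 0.159
grip_force: 34.9
```

```bash
cat > rep.py <<'E'
from h import *
from bench import ctrl
s=ctrl.get_state(); M=R.from_rotvec(s["tool_rot"]).as_matrix(); ex=np.array([-.998,.063]); ey=np.array([.063,.998])
C=np.array([.5482,-.2635]); v=s["position"][:2]-C; a=np.array([v@ex,v@ey]); th=np.arctan2(a[1],a[0])%(2*np.pi)
F=s["ft_force"][:2]; f=np.array([F@ex,F@ey]); u=a/np.linalg.norm(a)
print("t %.2f th %.3f r %.1f  Frad %.1f Ftan %.1f Fz %.1f gw %.3f"%(s["time"],th,np.linalg.norm(a)*1000,f@u,f@[-u[1],u[0]],s["ft_force"][2],s["grip_width"]))
E
python3 rep.py
python3 -m jog '[[[-5.3,3,0,0,0,0,8],[-10.9,5.5,0,0,0,0,8],[-16.7,7.5,0,0,0,0,8],[-22.7,8.8,0,0,0,0,8],[-28.8,9.5,0,0,0,0,8]]]' >/dev/null; python3 rep.py
python3 -m jog '[[[-6.2,0.2,0,0,0,0,8],[-12.3,-0.3,0,0,0,0,8],[-18.4,-1.4,0,0,0,0,8],[-24.3,-3.1,0,0,0,0,8],[-30,-5.4,0,0,0,0,8]]]' >/dev/null; python3 rep.py
```

```text
t 7.90 th 0.944 r 61.7  Frad -2.8 Ftan -8.4 Fz 4.3 gw 0.159
t 8.40 th 1.439 r 59.8  Frad -5.0 Ftan -7.9 Fz 5.6 gw 0.160
t 8.90 th 1.940 r 57.4  Frad -8.7 Ftan -8.6 Fz 7.7 gw 0.161
```

```bash
python3 -m jog '[[[-3.5,-6.3,0,0,0,0,8],[-8.4,-9.8,0,0,0,0,8],[-12.9,-13.9,0,0,0,0,8],[-17,-18.3,0,0,0,0,8],[-20.6,-23.1,0,0,0,0,8]]]' >/dev/null; sed -i 's/C=np.array(\[.5482,-.2635\])/C=np.array([.5441,-.2642])/' rep.py; python3 rep.py
```

```text
t 9.40 th 2.483 r 59.0  Frad -6.0 Ftan -7.5 Fz 7.4 gw 0.159
```

```bash
cat > tab.py <<'E'
import sys,numpy as np
R,t,step,n,calls=map(float,sys.argv[1:6]); p=np.array([float(sys.argv[6]),float(sys.argv[7])]) if len(sys.argv)>6 else R*np.array([np.cos(t),np.sin(t)])
for c in range(int(calls)):
    for k in range(int(n)):
        t+=step; q=R*np.array([np.cos(t),np.sin(t)]); print("%.2f"%t,(q-p).round(1))
    p=q; print()
E
python3 tab.py 59.5 2.55 .05 4 6 -50.2 33.8
```

```text
2.60 [-0.8 -3.1]
2.65 [-2.3 -5.7]
2.70 [-3.6 -8.4]
2.75 [ -4.8 -11.1]

2.80 [-1.1 -2.8]
2.85 [-2.  -5.6]
2.90 [-2.8 -8.5]
2.95 [ -3.4 -11.4]

3.00 [-0.5 -2.9]
3.05 [-0.8 -5.9]
3.10 [-1.  -8.9]
3.15 [ -1.1 -11.8]

3.20 [ 0.1 -3. ]
3.25 [ 0.3 -5.9]
3.30 [ 0.7 -8.9]
3.35 [  1.3 -11.8]

3.40 [ 0.7 -2.9]
3.45 [ 1.5 -5.8]
3.50 [ 2.5 -8.6]
3.55 [  3.6 -11.3]

3.60 [ 1.2 -2.7]
3.65 [ 2.6 -5.3]
3.70 [ 4.1 -7.9]
3.75 [  5.8 -10.4]
```

```bash
python3 -m jog '[[[-0.8,-3.1,0,0,0,0,8],[-2.3,-5.7,0,0,0,0,8],[-3.6,-8.4,0,0,0,0,8],[-4.8,-11.1,0,0,0,0,8]]]' >/dev/null; python3 rep.py
python3 -m jog '[[[-1.1,-2.8,0,0,0,0,8],[-2,-5.6,0,0,0,0,8],[-2.8,-8.5,0,0,0,0,8],[-3.4,-11.4,0,0,0,0,8]]]' >/dev/null; python3 rep.py
```

```text
t 9.80 th 2.669 r 58.7  Frad -4.4 Ftan -7.0 Fz 5.6 gw 0.162
t 10.20 th 2.860 r 58.6  Frad -5.2 Ftan -7.3 Fz 6.7 gw 0.163
```

Run:
```python
from h import *
from bench import ctrl
d=ctrl.get_image("scene"); h=cv2.cvtColor(d["image"],cv2.COLOR_RGB2HSV)[150:205,270:320]
red=((h[...,0]<6)|(h[...,0]>174))&(h[...,1]>170)&(h[...,2]>120); br=(h[...,0]>14)&(h[...,0]<26)&(h[...,1]>130)
for n,m in(("red",red),("brass",br)):
    v,u=np.nonzero(m); print(n,m.sum(),u.min()+270,u.max()+270,v.min()+150,v.max()+150)
for z in(.042,.047,.052,.06,.07): print(z,proj(d,[.551,-.2635,z]))
cv2.imwrite("pics/s3.png",cv2.resize(d["image"][90:220,230:370],None,fx=4,fy=4,interpolation=2)[:,:,::-1])
```

```text
red 44 288 298 181 187
brass 33 290 296 188 192
0.042 (np.float64(291.7601731363387), np.float64(188.20283403616554))
0.047 (np.float64(291.80094033509755), np.float64(186.4193758618891))
0.052 (np.float64(291.84187917146676), np.float64(184.62840899168796))
0.06 (np.float64(291.9077410305451), np.float64(181.7471251526642))
0.07 (np.float64(291.9906970231211), np.float64(178.11801774354495))
```

View pics/s3.png

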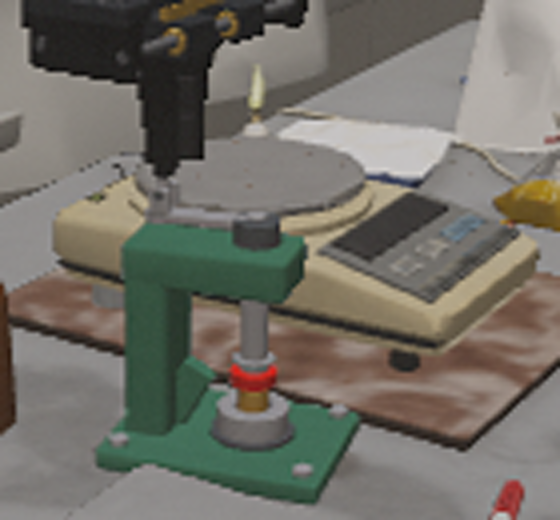

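The picture shows the grip upright in the fingers, the crank over the column, and the pad low with its bottom edge near row 187. That is close over the plunger but there's no load yet, so I'll advance in small steps.

```bash
python3 -m jog '[[[-0.5,-2.9,0,0,0,0,8],[-0.8,-5.9,0,0,0,0,8],[-1,-8.9,0,0,0,0,8],[-1.1,-11.8,0,0,0,0,8]]]' >/dev/null; python3 rep.py
python3 -m jog '[[[0.1,-3,0,0,0,0,8],[0.3,-5.9,0,0,0,0,8],[0.7,-8.9,0,0,0,0,8]]]' >/dev/null; python3 rep.py
```

```text
t 10.65 th 3.047 r 58.5  Frad -3.9 Ftan -7.5 Fz 6.1 gw 0.165
t 10.95 th 3.188 r 58.4  Frad -3.7 Ftan -7.6 Fz 5.7 gw 0.157
```

```bash
python3 -m jog '[[[0.6,-2.9,0,0,0,0,8],[1.3,-5.8,0,0,0,0,8],[2.2,-8.6,0,0,0,0,8]]]' >/dev/null; python3 rep.py
python3 -m jog '[[[1,-2.8,0,0,0,0,8],[2.2,-5.5,0,0,0,0,8],[3.5,-8.2,0,0,0,0,8]]]' >/dev/null; python3 rep.py
python3 tab.py 59.5 3.60 .05 3 9
```

```text
t 11.25 th 3.325 r 58.4  Frad -1.9 Ftan -8.8 Fz 4.0 gw 0.156
t 11.55 th 3.451 r 58.3  Frad 0.0 Ftan -9.4 Fz 2.4 gw 0.163
3.65 [ 1.4 -2.6]
3.70 [ 2.9 -5.2]
3.75 [ 4.5 -7.7]

3.80 [ 1.8 -2.4]
3.85 [ 3.6 -4.7]
3.90 [ 5.6 -6.9]

3.95 [ 2.1 -2.1]
4.00 [ 4.3 -4.1]
4.05 [ 6.6 -6. ]

4.10 [ 2.4 -1.8]
4.15 [ 4.9 -3.4]
4.20 [ 7.4 -4.9]

4.25 [ 2.6 -1.4]
4.30 [ 5.3 -2.7]
4.35 [ 8.1 -3.8]

4.40 [ 2.8 -1. ]
4.45 [ 5.7 -1.8]
4.50 [ 8.6 -2.5]

4.55 [ 2.9 -0.6]
4.60 [ 5.9 -1. ]
4.65 [ 8.8 -1.2]

4.70 [ 3.  -0.1]
4.75 [ 5.9 -0.1]
4.80 [8.9 0.1]

4.85 [3.  0.3]
4.90 [5.9 0.8]
4.95 [8.8 1.4]
```

```bash
python3 -m jog '[[[0.7,-3,0,0,0,0,8],[2,-5.7,0,0,0,0,8]]]' >/dev/null; python3 rep.py
python3 -m jog '[[[0,0,0,0,0,0,8],[0,0,0,0,0,0,8]]]' >/dev/null; python3 rep.py
```

```text
t 11.75 th 3.542 r 58.4  Frad -0.7 Ftan -11.4 Fz 2.6 gw 0.158
t 11.95 th 3.552 r 58.4  Frad -1.6 Ftan -9.0 Fz 3.5 gw 0.161
```

```bash
python3 -m jog '[[[0.8,-1.3,0,0,0,0,8],[1.6,-2.6,0,0,0,0,8]]]' >/dev/null; python3 rep.py
```

```text
t 12.15 th 3.584 r 58.4  Frad -0.7 Ftan -11.4 Fz 2.8 gw 0.164
```

```bash
python3 -m jog '[[[-0.6,1.3,0,0,0,0,8],[-1.2,2.4,0,0,0,0,8],[-1.2,2.4,0,0,0,0,8]]]' >/dev/null; python3 rep.py
```

```text
t 12.45 th 3.585 r 58.3  Frad -0.2 Ftan -7.0 Fz 2.8 gw 0.160
```

```bash
python3 -m jog '[[[-0.6,1.3,0,0,0,0,8],[-1.2,2.4,0,0,0,0,8],[-1.2,2.4,0,0,0,0,8]]]' >/dev/null; python3 rep.py
```

```text
t 12.75 th 3.584 r 58.4  Frad -0.9 Ftan -7.6 Fz 3.6 gw 0.163
```

```bash
python3 -m jog '[[[-0.6,1.3,0,0,0,0,8],[-1.2,2.5,0,0,0,0,8],[-1.2,2.5,0,0,0,0,8]]]' >/dev/null; python3 rep.py; python3 -m jog '[[[0,0,0,0,0,0,8]]]' >/dev/null; python3 rep.py
```

```text
t 13.05 th 3.583 r 58.4  Frad -2.4 Ftan -5.9 Fz 5.0 gw 0.162
t 13.15 th 3.583 r 58.4  Frad -1.9 Ftan -5.5 Fz 4.6 gw 0.158
```

```bash
python3 -m jog '[[[-0.8,1.7,0,0,0,0,8],[-1.6,3.4,0,0,0,0,8],[-1.6,3.4,0,0,0,0,8]]]' >/dev/null; python3 rep.py
```

```text
t 13.45 th 3.578 r 58.4  Frad -3.4 Ftan 1.0 Fz 5.0 gw 0.162
```

```bash
python3 -m jog '[[[0,0,0,0,0,0,20],[0,0,0,0,0,0,26],[0,0,0,0,0,0,30],[0,0,0,0,0,0,30]]]'; python3 rep.py
```

```text
time: 13.85
position: [0.5965, -0.2906, 0.1906]
tool_rot: [-0.098, -3.14, 0.0]
ft_force: [0.1, 0.0, 0.6]
grip_width: 0.328
grip_force: 0.0
t 13.85 th 3.545 r 58.7  Frad 0.1 Ftan -0.1 Fz 0.6 gw 0.328
```

No contact forces remain. I'll retract upward and check.

```bash
python3 -m jog '[[[0,0,-15,0,0,0,30],[0,0,-35,0,0,0,30],[0,0,-60,0,0,0,35],[20,0,-90,0,0,0,45],[60,0,-110,0,0,0,45],[100,30,-110,0,0,0,45],[130,65,-110,0,0,0,45],[130,100,-110,0,0,0,45],[130,140,-110,0,0,0,45],[130,140,-110,0,0,0,45]]]'
python3 - <<'E'
from h import *
from bench import ctrl
d=ctrl.get_image("scene"); t=ctrl.get_image("top")
a=cv2.resize(d["image"][110:220,230:330],None,fx=4,fy=4,interpolation=2); b=cv2.resize(t["image"][140:250,280:370],None,fx=4,fy=4,interpolation=2)
cv2.imwrite("pics/e.png",np.hstack([a,b])[:,:,::-1])
f=lambda x,y:(x,y)
P=cloud(t); m=(np.linalg.norm(P[...,:2]-[.551,-.2635],axis=2)<.09)&(P[...,2]>.19)&(P[...,2]<.24); print(m.sum(),P[m].mean(0) if m.any() else "")
E
```

```text
time: 14.85
position: [0.4765, -0.1365, 0.3024]
tool_rot: [0.084, 3.138, 0.006]
ft_force: [0.4, 0.4, -0.5]
grip_width: 0.52
grip_force: 0.0
10 [ 0.60708921 -0.29333543  0.22362865]
```

View pics/e.png

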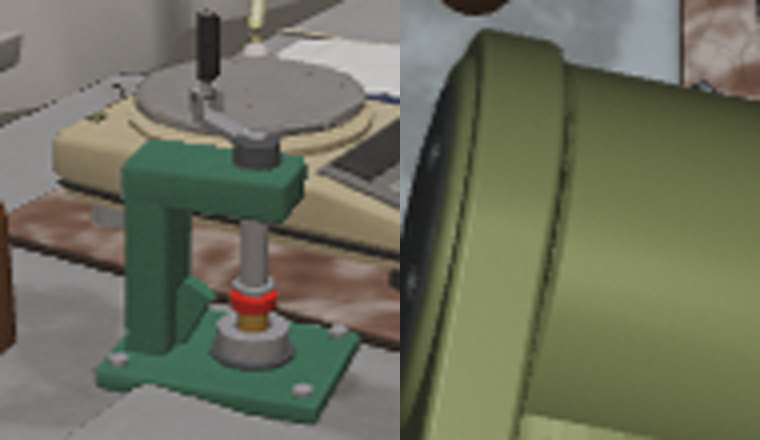

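The scene view shows the grip standing upright, the pad seated on the brass plunger, and the tool clear of everything. The arm hides the press in the top view. From the force rise and the angle turned past contact, I put the load at about 41 N.

```bash
python3 -c "
from bench import ctrl
print(ctrl.close_job())"
```

```text
the job is handed in; nothing more can be done
None
```

The job is handed in: the grip stands upright, the crank was turned clockwise until the pad bore on the plunger with an estimated 41 N (felt at the grip, not measured directly), the gripper let go and moved clear, and I never went near the bottle, vial or marker.

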